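Close up the pencil chest

TASK

I am done with the coloured pencils: with the fingertips, push the wide drawer of the wooden pencil chest fully home and push its standing lid over until it lies flat shut, without letting it slam. Leave the narrow drawer open just as it is, and do not lift, shift or knock over any of the other things on the desk.

Things in the scene. Friction and masses are not known exactly. Their poses are not given: they have to be found in the camera images.
- chest: wooden pencil chest, fixed to the desk: 170 mm deep (its x), 240 mm wide (its y), 78 mm high without the lid. Origin: centre of its underside; x points from the front (with the drawers, towards the robot) to the back, y to its left side, z up. Open tray in the top 25 mm, with pencils; below it two drawers side by side. It never moves
- wide_drawer (a joint): how far the wide drawer stands out, in m: 0 = fully home (the back of its 12 mm thick overlay front against the chest's front, so that its front face then stands 12 mm proud of the chest, at chest x -97 mm), up to 0.11; it slides along the chest's -x as it opens, with 1.5 N of friction, and stays where it is left
- wide_drawer_front (a point): centre of the wide drawer's front face (it moves with the drawer). The wooden front is 136 mm wide and 39 mm high, its lower edge 10 mm above the desk, its centre 29.5 mm; it lies in the right-hand part of the chest seen from the robot, its centre at chest y -43 mm. A brass tab pull 30 mm wide, 6 mm thick (35 to 41 mm above the desk) stands out 13 mm from the middle of the front. Axes as the chest's
- narrow_drawer (a joint): how far the narrow drawer stands out, in m (0 = home); to be left as it is. It slides easily, like the wide one
- narrow_drawer_front (a point): centre of the narrow drawer's front face: 76 mm wide, 39 mm high, with the same tab pull; left-hand part of the chest, its centre at chest y +73 mm
- lid (a joint): angle of the chest's lid in rad: 0 = shut, lying flat on the chest, 1.57 = standing upright, up to 1.9. The hinge runs along the left (+y) top edge of the chest; friction (0.5 N m) keeps the lid at any angle, so it must be pushed all the way down
- lid_hinge (a point): middle of the hinge line, at chest (0, 120, 78) mm, on the underside of the lid; the line runs along chest x
- lid_edge (a point): middle of the lid's free edge, half-way through its thickness. The lid is a plain wooden board 170 mm (along the hinge) x 240 mm (hinge to free edge) x 10 mm thick; its outer face looks to chest +y while it stands upright, and up when it is shut (88 mm above the desk)
- pencil_cup: dark metal cup with pencils standing in it, 72 mm across, 165 mm high over the pencils, loose; origin: centre of its underside
- jar: closed glass jar, 64 mm across, 85 mm high, loose; origin: centre of its underside
- house_model: small white model house with a pitched roof, 85 x 75 mm, about 80 mm high, loose; origin: centre of its underside
- samples: pile of six square material samples, 75 x 75 mm, 60 mm high, one loose piece; origin: centre of its underside
- eraser: eraser in a card sleeve, 24 x 50 mm, 16 mm high, loose, lying beside the narrow drawer; origin: centre of its underside
- pencil_tin: flat open tin of pencils, 100 x 200 mm, 16 mm high, loose, behind the chest; origin: centre of its underside
Mind the look-alikes: they are no part of the job. Of the things like the pencil_cup, leave any that is orange; of the rest the larger one is meant.

How it is judged:
At the end, for the whole second after the job is handed in: The wide drawer is home to within 5 mm, the lid is shut to within 0.05 rad, the narrow drawer is within 8 mm of where it was, and the six loose things around stand upright within 20 mm of where they were (value of joint wide_drawer below 0.005 m and value of joint lid below 0.05 rad and distance of narrow_drawer_front from where it was at the start of the episode below 0.008 m and not (distance of any of pencil_cup, jar, house_model, samples, eraser, pencil_tin from where it was at the start of the episode above 0.02 m) and not (angle between any of pencil_cup, jar, house_model, samples, eraser, pencil_tin's own z axis and vertical above 0.35 rad)); the robot touches nothing.
It fails at once if the lid slams: it closes faster than 2.5 rad/s (velocity of joint lid below -2.5 rad/s).
It fails at once if the narrow drawer is moved by more than 8 mm (distance of narrow_drawer_front from where it was at the start of the episode above 0.008 m).
It fails at once if one of the other things is lifted or shifted by more than 20 mm (distance of any of pencil_cup, jar, house_model, samples, eraser, pencil_tin from where it was at the start of the episode above 0.02 m).
It fails at once if one of the other things is tipped (angle between any of pencil_cup, jar, house_model, samples, eraser, pencil_tin's own z axis and vertical above 0.35 rad).
It also fails if it takes over 53 s, if anything falls off the work surface, if the arm or the gripper's body presses on something with over 40 N, if the wrist force passes 120 N, or if a joint passes its speed limit or range.

ROBOT

A 7-joint arm with a two-finger parallel gripper is mounted at the origin on the work surface. World frame = base frame: x ahead of the robot, y to its left, z up, the work surface at z = 0. Lengths are in m, angles in rad, forces in N, time in s.
With the tool pointing down it reaches from about 0.425 to 0.95 m from the base axis. Payload 4.7 kg.
Tool frame: the origin (TCP) lies midway between the tips of the shut fingers; the grasp point (between the pads) lies 19 mm behind it (bot.hold_point_z is the distance from the TCP to the grasp point, in m); z points along the fingers, y is the line along which they close (so a half turn about z gives the same grasp; the last joint's range is limited). The gripper opens to 85 mm and grips with 20 to 120 N. Pads are 22 mm wide; open, the fingers measure 114 mm over their backs; the gripper's body (76 mm by 85 mm) begins 54 mm behind the grasp point. The pads swing forward as they close: fully open they stand 13 mm farther back than shut.
Start: joints at [1.26, 0.469, -0.049, 1.532, 0.024, 1.141, -0.082], TCP at [0.188, -0.648, 0.231] pointing down, gripper open.
Joint ranges: [-2.59, 2.59], [-0.33, 1.99], [-1.39, 1.29], [0.1, 2.45], [-1.04, 4.18], [0.21, 1.99], [-2.66, 2.66]. Speed limits (rad/s): [2.57, 2.57, 3.14, 3.14, 3.14, 3.14, 3.14].

INTERFACE

Orientations are given as a 3x3 rotation matrix whose columns are the frame's x, y, z axes.
In Python, from bench import bot gives the robot as it stands.
- The arm moves only by the tool apply_moves, never from a script. Its argument "increments" is a list of rows, each an object of numbers: "x", "y", "z": the shift along the world's x, y, z in cm; "wx", "wy", "wz": the turn, a rotation vector about the world's x, y, z in degrees; "fingers": the finger opening in cm, from 0 to 8.54. A call has 1 to 12 rows; each row shifts and turns the commanded pose from where the row before left it; what a row does not reach is not made up. A row lasts 1/10 s, in which the tool goes at most 50 mm and 8.59 degrees, less where a joint would pass 70% of its speed; a pose out of reach is approached as far as the arm can. A call is refused whole if a number of a shift passes 5 or a number of a turn 8.59, either way. A call with a gripper value outside its range is refused whole. The fingers move at their own pace and stop on an object; "squeeze" is the grip in N (left out, the last holds). Time passes only in rows, so rows that do not move let the fingers close. It gives the time, the measured TCP pose, the force, the opening and the grip force at its end, in the units of the state.
- bot.sense(): the state, without advancing time (a new reading comes with each control period).
- bot.camera(name): name is "scene" or "top" or "wrist"; returns a dict with "color" (480x640x3 uint8, red, green, blue), "intrinsics" (3x3 intrinsics, pixels), "camera_from_world" (4x4, takes a point from world to camera coordinates). Camera axes: x right, y down, z forward; pixel columns grow to the right and rows downward; lengths in m; the calibration is good to about 2 mm. A picture is of the moment at which its call begins. There is no depth.
- bot.job_done(): hands the job in; it is judged then, once.
Trained networks look in a picture, given as the dict that the camera call returned (one of the last four; its "shot" number tells which), for a name from the list of things; names that differ only in an ending like _2 or _b are one class to them, and where a whole thing is asked for, a point or a joint stands for the part that bears it (a point fixed in the world has none). Each returns a list of dicts, best first, with "score" (0 to 1); they miss things now and then, are a little off and sometimes report something else, mostly with a low value. They report only what shows in the picture. A call takes as long as a camera call. They do not tell look-alikes from the thing itself.
- bot.look_for(picture, thing): "rect" ([left, top, width, height] in pixels, round what is visible of it).
- bot.cut_out(picture, thing): "mask" (480x640 bool, what is visible of it) and "rect" ([left, top, width, height] in pixels, round what is visible of it).
The state is a dict: "clock": time; "joint_pos": joint angles; "dq": joint speeds; "joint_torque": joint torques, N m; "tcp_pos": TCP position; "orientation": TCP orientation; "contact_force": force on the tool from outside, world axes, zero at the start; "ft_torque": the same for the moment, N m; "opening": finger opening in m; "finger_force": force on a finger pad.
Only numpy, scipy, OpenCV 4.12 (cv2) and the standard library are available. Lean on these libraries where they do the work, as an engineer would, in place of code of your own. Each camera call takes 0.05 s, during which the arm holds its last target. There are 200 camera calls.

## Working session

There is one attempt and no reset: what is moved stays moved. The work goes in short steps, Python scripts to look and compute and a tool call to move; the robot and the scene stay as the last step left them, time stands still between calls to the robot, and variables do not carry over. Pictures are saved under pics/ and viewed, at most 10 in all, crops included, and the job is handed in when it is done.

Besides the shell and the picture viewer there is one more tool, called as name(argument=value, ...), one argument or row to a line, values as JSON. apply_moves: Moves the arm, as the interface text tells. Its arguments: {"type":"object","properties":{"increments":{"type":"array"},"squeeze":{"type":"number"}},"required":["increments"]}

```bash
mkdir -p pics; python3 - <<'E'
from bench import bot
import cv2,numpy as np,pickle
s=bot.sense();print(s['clock'],s['tcp_pos'],s['orientation'],s['opening'])
d={}
for n in['scene','top']:
    p=bot.camera(n);d[n]=p;cv2.imwrite(f'pics/{n}0.png',p['color'][:,:,::-1])
    print(n,p['intrinsics'].tolist(),np.round(p['camera_from_world'],4).tolist())
    for t in['chest','wide_drawer_front','narrow_drawer_front','lid','pencil_cup','jar','house_model','samples','eraser','pencil_tin']:
        print(t,[(np.round(r['rect']).tolist(),round(r['score'],2)) for r in bot.look_for(p,t)][:3])
pickle.dump(d,open('d0.pkl','wb'))
E
```

```text
0.0 [ 0.1875688  -0.64779642  0.2302529 ] [[ 9.60555952e-01  2.78086117e-01 -6.12095964e-04]
 [ 2.78086784e-01 -9.60554098e-01  1.88825923e-03]
 [-6.28526090e-05 -1.98399444e-03 -9.99998030e-01]] 0.08498763020492961
scene [[435.1582345176746, 0.0, 322.320485437003], [0.0, 435.1582345176746, 236.43844353762927], [0.0, 0.0, 1.0]] [[-0.9613, -0.2755, 0.0001, 0.56], [-0.2435, 0.8496, -0.4678, 0.2001], [0.1288, -0.4498, -0.8838, 0.7854], [0.0, 0.0, 0.0, 1.0]]
chest [([210.0, 173.0, 184.0, 160.0], 0.81)]
wide_drawer_front [([343.0, 213.0, 52.0, 73.0], 0.66), ([187.0, 319.0, 63.0, 69.0], 0.35)]
narrow_drawer_front [([213.0, 178.0, 118.0, 135.0], 0.68), ([320.0, 281.0, 54.0, 50.0], 0.6)]
lid [([215.0, 177.0, 116.0, 136.0], 0.82)]
pencil_cup [([455.0, 111.0, 54.0, 71.0], 0.72), ([361.0, 141.0, 27.0, 50.0], 0.69), ([402.0, 122.0, 49.0, 78.0], 0.56)]
jar [([321.0, 131.0, 29.0, 44.0], 0.74)]
house_model [([188.0, 321.0, 61.0, 66.0], 0.77)]
samples [([283.0, 363.0, 61.0, 66.0], 0.94)]
eraser [([323.0, 330.0, 24.0, 33.0], 0.7)]
pencil_tin [([187.0, 177.0, 91.0, 94.0], 0.91)]
top [[520.4281495955544, 0.0, 315.3639861853215], [0.0, 520.4281495955544, 238.80915513104506], [0.0, 0.0, 1.0]] [[0.0152, -0.9999, -0.0021, -0.0293], [-0.9741, -0.0144, -0.2259, 0.5972], [0.2258, 0.0055, -0.9742, 1.0601], [0.0, 0.0, 0.0, 1.0]]
chest []
wide_drawer_front [([294.0, 265.0, 62.0, 38.0], 0.58)]
narrow_drawer_front [([255.0, 258.0, 38.0, 42.0], 0.79), ([229.0, 270.0, 26.0, 15.0], 0.35)]
lid [([250.0, 139.0, 24.0, 116.0], 0.81)]
pencil_cup [([399.0, 293.0, 42.0, 42.0], 0.76), ([396.0, 258.0, 28.0, 29.0], 0.7), ([435.0, 351.0, 50.0, 33.0], 0.57)]
jar [([401.0, 215.0, 33.0, 33.0], 0.76)]
house_model [([188.0, 174.0, 44.0, 50.0], 0.88)]
samples [([228.0, 268.0, 26.0, 20.0], 0.71), ([399.0, 293.0, 42.0, 45.0], 0.3)]
eraser [([229.0, 271.0, 26.0, 15.0], 0.82)]
pencil_tin [([282.0, 136.0, 91.0, 58.0], 0.96)]
```

View pics/scene0.png

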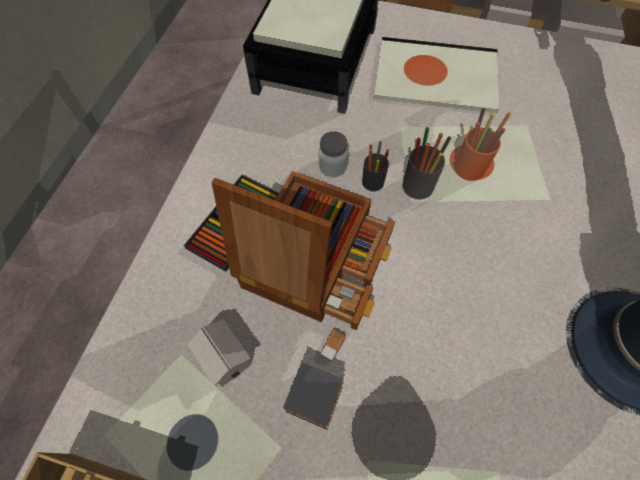

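View pics/top0.png

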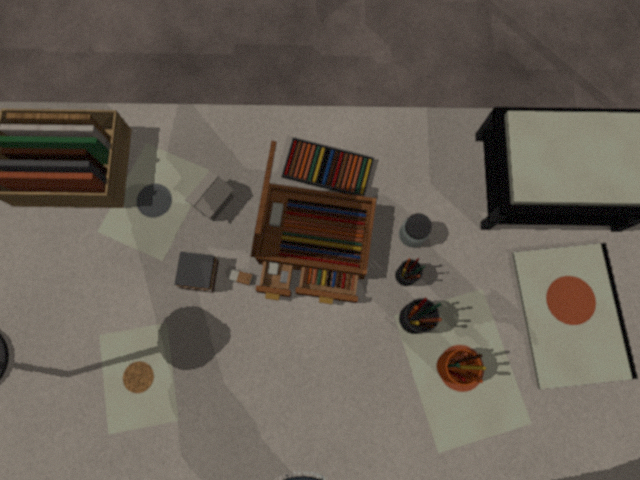

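The scene view shows the chest with its lid standing on the left (215–330, 177–315), both drawers open, the jar, and three cups: small dark, large dark and orange. In the top view the chest spans about (255–375, 185–300) and the lid is the thin strip at x≈262. A dark disc at (187,338) may be a lamp or a shadow. I'll zoom in to fit the pose.

```bash
python3 - <<'E'
import pickle,cv2,numpy as np
d=pickle.load(open('d0.pkl','rb'))
def crop(n,x,y,w,h,f):
    c=d[n]['color'][y:y+h,x:x+w,::-1];c=cv2.resize(c,None,fx=f,fy=f,interpolation=cv2.INTER_CUBIC)
    c=cv2.convertScaleAbs(c,alpha=1.6)
    for i in range(0,w,20):cv2.line(c,(i*f,0),(i*f,5),(0,255,0),1);cv2.putText(c,str(x+i),(i*f,15),0,.35,(0,255,0))
    for i in range(0,h,20):cv2.line(c,(0,i*f),(5,i*f),(0,255,0),1);cv2.putText(c,str(y+i),(6,i*f+4),0,.35,(0,255,0))
    cv2.imwrite(f'pics/{n}c.png',c)
crop('top',220,130,180,148+32,3);crop('scene',180,165,220,180,3)
# disc: is it on desk?
K={n:d[n]['intrinsics'] for n in d};T={n:d[n]['camera_from_world'] for n in d}
a=cv2.triangulatePoints(K['top']@T['top'][:3],K['scene']@T['scene'][:3],np.array([187.,338]),np.array([394.,428]));print((a[:3]/a[3]).T)
E
```

```text
[[0.3863306  0.25349997 0.0217214 ]]
```

View pics/topc.png

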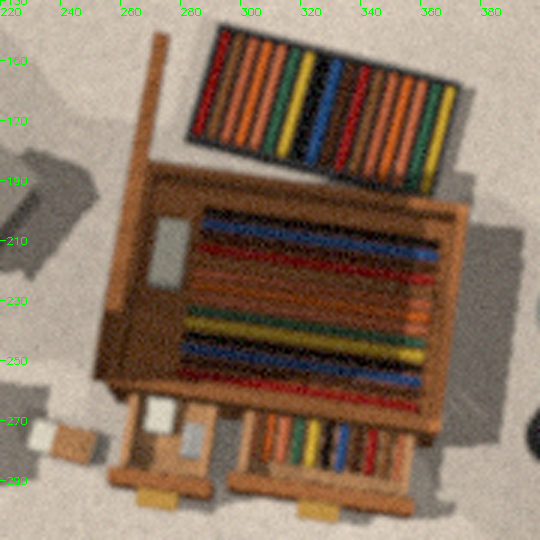

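View pics/scenec.png

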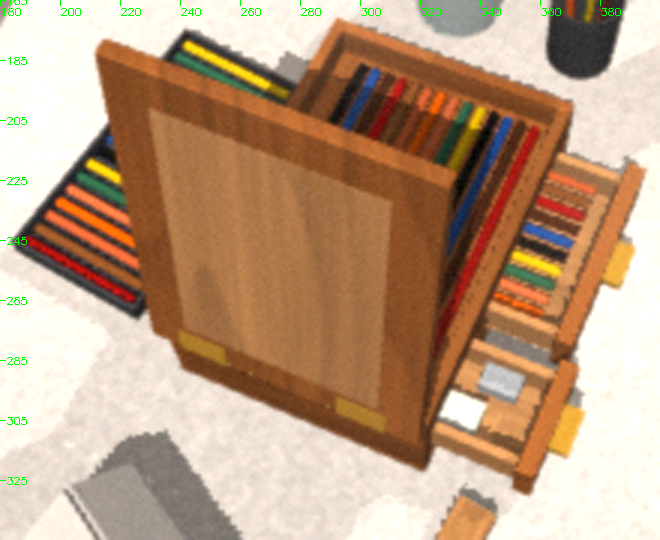

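```bash
cat > fit.py <<'E'
import pickle,numpy as np
from scipy.optimize import least_squares
d=pickle.load(open('d0.pkl','rb'))
def lidp(x,r,t,th): return np.array([x,120-r*np.cos(th)+t*np.sin(th),78+r*np.sin(th)+t*np.cos(th)])
def W(p,q): c,s=np.cos(p[2]),np.sin(p[2]); q=np.array(q)/1000; return np.array([p[0]+c*q[0]-s*q[1],p[1]+s*q[0]+c*q[1],q[2]])
def pix(n,w): v=d[n]['camera_from_world'][:3]@np.append(w,1); u=d[n]['intrinsics']@v; return u[:2]/u[2]
top=lambda a,b:(220+a/3,130+b/3)
sc=lambda a,b:(180+a/3,165+b/3)
# p: x,y,yaw,theta,wd,nd (mm)
O=[('top',top(467,205),lambda p:(85,-120,78)),('top',top(437,432),lambda p:(-85,-120,78)),('top',top(150,163),lambda p:(85,120,78)),
('top',top(168,35),lambda p:lidp(85,240,0,p[3])),('top',top(155,35),lambda p:lidp(85,240,10,p[3])),('top',top(124,308),lambda p:lidp(-85,240,0,p[3])),('top',top(105,308),lambda p:lidp(-85,240,10,p[3])),
('top',top(228,487),lambda p:(-97-p[4],25,49)),('top',top(412,513),lambda p:(-97-p[4],-111,49)),
('top',top(108,482),lambda p:(-97-p[5],111,49)),('top',top(211,496),lambda p:(-97-p[5],35,49)),
('scene',sc(98,52),lambda p:lidp(85,240,10,p[3])),('scene',sc(458,176),lambda p:lidp(-85,240,0,p[3])),
('scene',sc(336,22),lambda p:(85,-120,78)),('scene',sc(572,103),lambda p:(-85,-120,78)),('scene',sc(427,470),lambda p:(-85,120,0)),
('scene',sc(643,170),lambda p:(-97-p[4],-111,49)),('scene',sc(568,360),lambda p:(-97-p[4],25,10)),
('scene',sc(530,492),lambda p:(-97-p[5],111,10)),('scene',sc(578,365),lambda p:(-97-p[5],35,49))]
res=lambda p:np.concatenate([pix(n,W(p,f(p)))-np.array(u) for n,u,f in O])
s=least_squares(res,[.6,0,0,1.57,60,60],x_scale=[.1,.1,.1,.1,20,20],loss='soft_l1');p=s.x
if __name__=='__main__':
    print(p);print(np.round(res(p).reshape(-1,2),1).tolist())
    for k,q in dict(org=(0,0,0),wf=(-97-p[4],-43,29.5),nf=(-97-p[5],73,29.5),hinge=(0,120,78),edge=lidp(0,240,5,p[3])).items(): print(k,W(p,q))
    def ray(n,u,z):
        T=d[n]['camera_from_world'];R=T[:3,:3];c=-R.T@T[:3,3];v=R.T@np.linalg.inv(d[n]['intrinsics'])@[*u,1];return c+v*(z-c[2])/v[2]
    c,s_=np.cos(p[2]),np.sin(p[2])
    for k,u,z in[('cup',(420,315),.09),('smallcup',(409,272),.08),('jar',(418,229),.085),('house',(212,198),.05),('samples',(196,271),.06),('eraser',(242,278),.016),('orange',(461,368),.09),('tin',(328,166),.016)]:
        w=ray('top',u,z);q=np.array([[c,s_],[-s_,c]])@(w[:2]-p[:2]);print(k,np.round(w,3),'chest',np.round(q*1000))
E
python3 fit.py
```

```text
[ 6.20230758e-01 -2.10383879e-02 -1.28673900e-01  1.41230154e+00
  4.37002469e+01  5.20999747e+01]
[[0.0, -0.4], [0.6, -0.0], [-2.5, -1.3], [0.4, -0.2], [-0.9, -1.3], [-1.1, 1.9], [-0.6, 0.8], [-1.0, -0.4], [0.3, -0.0], [-0.9, -0.6], [-0.5, -0.2], [-0.7, -0.8], [1.7, -3.0], [-0.0, -1.9], [0.9, -0.6], [0.0, 0.1], [0.8, -1.8], [-0.4, 1.9], [0.0, 0.4], [0.7, -1.2]]
org [ 0.62023076 -0.02103839  0.        ]
wf [ 0.47517597 -0.04562837  0.0295    ]
nf [0.4817307  0.07049049 0.0295    ]
hinge [0.63562905 0.09796956 0.078     ]
edge [0.63140192 0.06529954 0.31578099]
cup [ 0.435 -0.238  0.09 ] chest [-156. -239.]
smallcup [ 0.526 -0.219  0.08 ] chest [ -68. -209.]
jar [ 0.619 -0.24   0.085] chest [  26. -217.]
house [0.693 0.213 0.05 ] chest [ 42. 242.]
samples [0.525 0.236 0.06 ] chest [-128.  242.]
eraser [0.517 0.142 0.016] chest [-123.  149.]
orange [ 0.331 -0.317  0.09 ] chest [-249. -331.]
tin [ 0.786 -0.047  0.016] chest [167.  -5.]
```

The fit holds to 1–3 px: chest at (0.620,-0.021), yaw -7.4°, lid about 81°, wide drawer out about 44 mm, narrow about 52 mm. The disc lies flat on the desk. I'll approach the wide drawer beside its pull, on the right-hand side.

apply_moves(
  increments=[
    {"x":2.2,"y":3.3,"z":0.3,"wz":-1.95,"fingers":0},
    {"x":2.2,"y":3.3,"z":0.3,"wz":-1.95},
    {"x":2.2,"y":3.3,"z":0.3,"wz":-1.95},
    {"x":2.2,"y":3.3,"z":0.3,"wz":-1.95},
    {"x":2.2,"y":3.3,"z":0.3,"wz":-1.95},
    {"x":2.2,"y":3.3,"z":0.3,"wz":-1.95},
    {"x":2.2,"y":3.3,"z":0.3,"wz":-1.95},
    {"x":2.2,"y":3.3,"z":0.3,"wz":-1.95},
    {"x":2.2,"y":3.3,"z":0.3,"wz":-1.95},
    {"x":2.2,"y":3.3,"z":0.3,"wz":-1.95},
    {"x":2.2,"y":3.3,"z":0.3,"wz":-1.95},
    {"x":2.2,"y":3.3,"z":0.3,"wz":-1.95},
  ],
)

```text
validation failed for argument at $.in...
```

apply_moves(
  increments=[
    {"x":-0.4,"y":3.5},
    {"x":-0.4,"y":3.5},
    {"x":-0.4,"y":3.5},
    {"x":-0.4,"y":3.5},
    {"x":-0.4,"y":3.5},
    {},
    {"z":-3},
    {"z":-3},
    {"z":-3},
    {"z":-3},
    {},
  ],
)

```text
validation failed for argument at $.in...
```

apply_moves(
  increments=[
    {"x":0.0,"y":0.0,"z":0.5,"wx":0.0,"wy":0.0,"wz":0.0,"fingers":0.0},
  ],
)

```text
clock: 1.2
tcp_pos: [0.1876, -0.6479, 0.2358]
orientation: [[0.961, 0.278, -0.0], [0.278, -0.961, 0.001], [-0.0, -0.002, -1.0]]
contact_force: [0.4, 0.7, -0.4]
opening: 0.0733
finger_force: 0.0
```

apply_moves(
  increments=[
    {"x":2.2,"y":3.3,"z":0.3,"wx":0,"wy":0,"wz":-1.95,"fingers":0},
    {"x":2.2,"y":3.3,"z":0.3,"wx":0,"wy":0,"wz":-1.95,"fingers":0},
    {"x":2.2,"y":3.3,"z":0.3,"wx":0,"wy":0,"wz":-1.95,"fingers":0},
    {"x":2.2,"y":3.3,"z":0.3,"wx":0,"wy":0,"wz":-1.95,"fingers":0},
    {"x":2.2,"y":3.3,"z":0.3,"wx":0,"wy":0,"wz":-1.95,"fingers":0},
    {"x":2.2,"y":3.3,"z":0.3,"wx":0,"wy":0,"wz":-1.95,"fingers":0},
    {"x":2.2,"y":3.3,"z":0.3,"wx":0,"wy":0,"wz":-1.95,"fingers":0},
    {"x":2.2,"y":3.3,"z":0.3,"wx":0,"wy":0,"wz":-1.95,"fingers":0},
    {"x":2.2,"y":3.3,"z":0.3,"wx":0,"wy":0,"wz":-1.95,"fingers":0},
    {"x":2.2,"y":3.3,"z":0.3,"wx":0,"wy":0,"wz":-1.95,"fingers":0},
    {"x":2.2,"y":3.3,"z":0.3,"wx":0,"wy":0,"wz":-1.95,"fingers":0},
    {"x":2.2,"y":3.3,"z":0.3,"wx":0,"wy":0,"wz":-1.95,"fingers":0},
  ],
)

```text
clock: 2.4
tcp_pos: [0.4526, -0.2511, 0.2732]
orientation: [[0.992, -0.128, 0.001], [-0.128, -0.992, -0.001], [0.001, 0.001, -1.0]]
contact_force: [-0.1, -0.6, -0.0]
opening: -0.0002
finger_force: 0.0
```

apply_moves(
  increments=[
    {"x":-0.4,"y":3.5,"z":0,"wx":0,"wy":0,"wz":0,"fingers":0},
    {"x":-0.4,"y":3.5,"z":0,"wx":0,"wy":0,"wz":0,"fingers":0},
    {"x":-0.4,"y":3.5,"z":0,"wx":0,"wy":0,"wz":0,"fingers":0},
    {"x":-0.4,"y":3.5,"z":0,"wx":0,"wy":0,"wz":0,"fingers":0},
    {"x":-0.4,"y":3.5,"z":0,"wx":0,"wy":0,"wz":0,"fingers":0},
    {"x":0,"y":0,"z":-3,"wx":0,"wy":0,"wz":0,"fingers":0},
    {"x":0,"y":0,"z":-4,"wx":0,"wy":0,"wz":0,"fingers":0},
    {"x":0,"y":0,"z":-4,"wx":0,"wy":0,"wz":0,"fingers":0},
    {"x":0,"y":0,"z":-4,"wx":0,"wy":0,"wz":0,"fingers":0},
    {"x":0,"y":0,"z":-4,"wx":0,"wy":0,"wz":0,"fingers":0},
    {"x":0,"y":0,"z":0,"wx":0,"wy":0,"wz":0,"fingers":0},
  ],
)

```text
clock: 3.5
tcp_pos: [0.4283, -0.077, 0.0789]
orientation: [[0.992, -0.126, -0.01], [-0.126, -0.992, 0.002], [-0.01, -0.0, -1.0]]
contact_force: [-1.4, 0.6, -0.3]
opening: 0.0002
finger_force: 0.0
```

```bash
python3 - <<'E'
from bench import bot
import cv2,numpy as np
a=bot.camera('top')['color'][150:350,200:450,::-1];b=bot.camera('wrist')['color'][:,:,::-1]
a=cv2.resize(a,(400,320),interpolation=cv2.INTER_CUBIC);b=cv2.resize(b,(400,320))
cv2.imwrite('pics/chk1.png',cv2.convertScaleAbs(np.hstack([a,b]),alpha=1.5))
E
```

```text
(no output)
```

View pics/chk1.png

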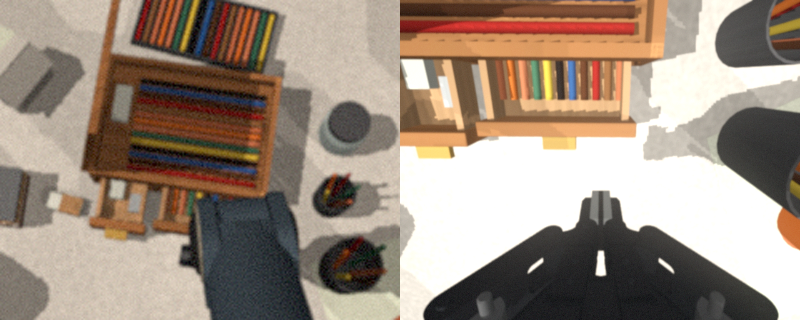

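In the wrist view the fingertips (600,195 in the montage) are lined up with the right part of the wide drawer's front, clear of the pull at (560,143). Next I'll lower and push.

apply_moves(
  increments=[
    {"x":0.2,"y":0,"z":-2,"wx":0,"wy":0,"wz":0,"fingers":0},
    {"x":0,"y":0,"z":-2,"wx":0,"wy":0,"wz":0,"fingers":0},
    {"x":0,"y":0,"z":-0.9,"wx":0,"wy":0,"wz":0,"fingers":0},
    {"x":1.0,"y":-0.13,"z":0,"wx":0,"wy":0,"wz":0,"fingers":0},
    {"x":1.0,"y":-0.13,"z":0,"wx":0,"wy":0,"wz":0,"fingers":0},
    {"x":1.0,"y":-0.13,"z":0,"wx":0,"wy":0,"wz":0,"fingers":0},
    {"x":1.0,"y":-0.13,"z":0,"wx":0,"wy":0,"wz":0,"fingers":0},
    {"x":1.0,"y":-0.13,"z":0,"wx":0,"wy":0,"wz":0,"fingers":0},
  ],
)

```text
clock: 4.4
tcp_pos: [0.4846, -0.0841, 0.0337]
orientation: [[0.992, -0.127, -0.0], [-0.127, -0.992, -0.0], [0.0, 0.0, -1.0]]
contact_force: [-2.0, 0.5, 2.5]
opening: -0.0001
finger_force: 1.1
```

apply_moves(
  increments=[
    {"x":0.8,"y":-0.1,"z":0,"wx":0,"wy":0,"wz":0,"fingers":0},
    {"x":0.6,"y":-0.08,"z":0,"wx":0,"wy":0,"wz":0,"fingers":0},
    {"x":0.2,"y":-0.03,"z":0,"wx":0,"wy":0,"wz":0,"fingers":0},
  ],
)

```text
clock: 4.7
tcp_pos: [0.5005, -0.0862, 0.0333]
orientation: [[0.992, -0.126, 0.0], [-0.126, -0.992, -0.0], [0.001, 0.0, -1.0]]
contact_force: [-2.1, -0.8, 1.2]
opening: -0.0
finger_force: 0.8
```

apply_moves(
  increments=[
    {"x":0.3,"y":-0.04,"z":0,"wx":0,"wy":0,"wz":0,"fingers":0},
    {"x":0.2,"y":-0.03,"z":0,"wx":0,"wy":0,"wz":0,"fingers":0},
    {"x":0,"y":0,"z":0,"wx":0,"wy":0,"wz":0,"fingers":0},
  ],
)

```text
clock: 5.0
tcp_pos: [0.5029, -0.0865, 0.033]
orientation: [[0.992, -0.126, -0.004], [-0.126, -0.992, -0.0], [-0.004, 0.001, -1.0]]
contact_force: [-5.1, 0.7, 4.1]
opening: 0.0003
finger_force: 2.5
```

apply_moves(
  increments=[
    {"x":0.3,"y":-0.04,"z":0,"wx":0,"wy":0,"wz":0,"fingers":0},
    {"x":0.2,"y":-0.03,"z":0,"wx":0,"wy":0,"wz":0,"fingers":0},
    {"x":0,"y":0,"z":0,"wx":0,"wy":0,"wz":0,"fingers":0},
  ],
)

```text
clock: 5.3
tcp_pos: [0.5029, -0.0866, 0.0323]
orientation: [[0.992, -0.126, -0.015], [-0.126, -0.992, -0.0], [-0.014, 0.002, -1.0]]
contact_force: [-13.6, 2.4, 10.7]
opening: -0.0
finger_force: 7.4
```

Hard stop at the predicted position (chest x −108 mm), so the drawer is home. I'll back off, rise, and go over to the lid's outer side.

apply_moves(
  increments=[
    {"x":-2,"y":0.25,"z":0,"wx":0,"wy":0,"wz":0,"fingers":0},
    {"x":-2,"y":0.25,"z":0,"wx":0,"wy":0,"wz":0,"fingers":0},
    {"x":0,"y":0,"z":4,"wx":0,"wy":0,"wz":0,"fingers":0},
    {"x":0,"y":0,"z":4.5,"wx":0,"wy":0,"wz":0,"fingers":0},
    {"x":0,"y":0,"z":4.5,"wx":0,"wy":0,"wz":0,"fingers":0},
    {"x":0,"y":0,"z":4.5,"wx":0,"wy":0,"wz":0,"fingers":0},
    {"x":0,"y":0,"z":4.5,"wx":0,"wy":0,"wz":0,"fingers":0},
    {"x":0,"y":0,"z":4.5,"wx":0,"wy":0,"wz":0,"fingers":0},
    {"x":0,"y":0,"z":4.5,"wx":0,"wy":0,"wz":0,"fingers":0},
    {"x":0,"y":0,"z":4.5,"wx":0,"wy":0,"wz":0,"fingers":0},
    {"x":0,"y":0,"z":4,"wx":0,"wy":0,"wz":0,"fingers":0},
    {"x":0,"y":0,"z":0,"wx":0,"wy":0,"wz":0,"fingers":0},
  ],
)

```text
clock: 6.5
tcp_pos: [0.4725, -0.0821, 0.4346]
orientation: [[0.992, -0.126, 0.013], [-0.126, -0.992, -0.002], [0.014, 0.001, -1.0]]
contact_force: [0.7, -0.3, -0.6]
opening: 0.0003
finger_force: 0.0
```

apply_moves(
  increments=[
    {"x":2.4,"y":3,"z":0,"wx":0,"wy":0,"wz":0,"fingers":0},
    {"x":2.4,"y":3,"z":0,"wx":0,"wy":0,"wz":0,"fingers":0},
    {"x":2.4,"y":3,"z":0,"wx":0,"wy":0,"wz":0,"fingers":0},
    {"x":2.4,"y":3,"z":0,"wx":0,"wy":0,"wz":0,"fingers":0},
    {"x":2.4,"y":3,"z":0,"wx":0,"wy":0,"wz":0,"fingers":0},
    {"x":2.4,"y":3,"z":0,"wx":0,"wy":0,"wz":0,"fingers":0},
    {"x":2.4,"y":3,"z":0,"wx":0,"wy":0,"wz":0,"fingers":0},
    {"x":0,"y":0.2,"z":0,"wx":0,"wy":0,"wz":0,"fingers":0},
    {"x":0,"y":0,"z":0,"wx":0,"wy":0,"wz":0,"fingers":0},
  ],
)

```text
clock: 7.4
tcp_pos: [0.6378, 0.1308, 0.4269]
orientation: [[0.992, -0.124, -0.002], [-0.124, -0.992, 0.0], [-0.002, -0.0, -1.0]]
contact_force: [-0.1, -0.0, -0.6]
opening: -0.0003
finger_force: 0.0
```

```bash
python3 - <<'E'
from bench import bot
import cv2,numpy as np
print(bot.sense()['joint_pos'])
a=bot.camera('scene')['color'][120:380,180:420,::-1];b=bot.camera('wrist')['color'][:,:,::-1]
a=cv2.resize(a,(370,400),interpolation=cv2.INTER_CUBIC);b=cv2.resize(b,(430,400))
cv2.imwrite('pics/chk2.png',cv2.convertScaleAbs(np.hstack([a,b]),alpha=1.5))
E
```

```text
[ 0.0735255   0.38300765 -0.50994239  1.26755494  0.18270747  1.5377715
 -2.1063738 ]
```

View pics/chk2.png

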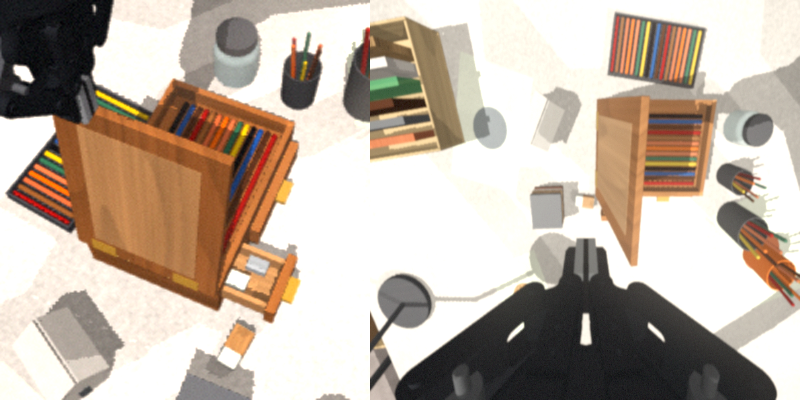

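Picture: the wide drawer is now flush (scene half, about (285,170)), the narrow one is still open, and the fingertips hang outside the lid's outer face. Next I'll compute the arc.

```bash
python3 - <<'E'
import numpy as np
from fit import W,p
r=200
prev=None
for t in list(range(82,-1,-4))+[0]:
    th=np.radians(t);w=W(p,(0,120-r*np.cos(th)+10*np.sin(th)+14.5,78+r*np.sin(th)+10*np.cos(th)))*100
    print(t,np.round(w,2),None if prev is None else np.round(w-prev,2));prev=w
E
```

```text
82 [63.52  9.46 27.74] None
78 [63.34  8.08 27.57] [-0.18 -1.38 -0.17]
74 [63.16  6.72 27.3 ] [-0.18 -1.36 -0.27]
70 [62.99  5.38 26.94] [-0.17 -1.34 -0.36]
66 [62.82  4.07 26.48] [-0.17 -1.31 -0.46]
62 [62.66  2.8  25.93] [-0.16 -1.27 -0.55]
58 [62.5   1.57 25.29] [-0.16 -1.23 -0.64]
54 [62.34  0.38 24.57] [-0.15 -1.19 -0.72]
50 [62.2  -0.75 23.76] [-0.15 -1.13 -0.8 ]
46 [62.06 -1.83 22.88] [-0.14 -1.08 -0.88]
42 [61.93 -2.84 21.93] [-0.13 -1.01 -0.96]
38 [61.81 -3.78 20.9 ] [-0.12 -0.94 -1.02]
34 [61.69 -4.65 19.81] [-0.11 -0.87 -1.09]
30 [61.59 -5.45 18.67] [-0.1  -0.79 -1.15]
26 [61.5  -6.16 17.47] [-0.09 -0.71 -1.2 ]
22 [61.42 -6.78 16.22] [-0.08 -0.63 -1.25]
18 [61.35 -7.32 14.93] [-0.07 -0.54 -1.29]
14 [61.29 -7.77 13.61] [-0.06 -0.45 -1.32]
10 [61.24 -8.13 12.26] [-0.05 -0.36 -1.35]
6 [61.21 -8.39 10.89] [-0.03 -0.26 -1.37]
2 [61.19 -8.55  9.5 ] [-0.02 -0.17 -1.39]
0 [61.18 -8.6   8.8 ] [-0.01 -0.05 -0.7 ]
```

apply_moves(
  increments=[
    {"x":0,"y":0,"z":-4,"wx":0,"wy":0,"wz":0,"fingers":0},
    {"x":0,"y":0,"z":-4,"wx":0,"wy":0,"wz":0,"fingers":0},
    {"x":0,"y":0,"z":-4,"wx":0,"wy":0,"wz":0,"fingers":0},
    {"x":0,"y":0,"z":-3,"wx":0,"wy":0,"wz":0,"fingers":0},
    {"x":0,"y":0,"z":0,"wx":0,"wy":0,"wz":0,"fingers":0},
  ],
)

```text
clock: 8.0
tcp_pos: [0.6352, 0.1266, 0.2741]
orientation: [[0.992, -0.128, -0.008], [-0.128, -0.992, -0.003], [-0.007, 0.004, -1.0]]
contact_force: [-0.0, -0.2, -0.4]
opening: 0.0001
finger_force: 0.0
```

apply_moves(
  increments=[
    {"x":0,"y":-1,"z":0,"wx":0,"wy":0,"wz":0,"fingers":0},
    {"x":0,"y":-0.7,"z":0,"wx":0,"wy":0,"wz":0,"fingers":0},
    {"x":0,"y":-0.5,"z":0,"wx":0,"wy":0,"wz":0,"fingers":0},
    {"x":0,"y":-0.5,"z":0,"wx":0,"wy":0,"wz":0,"fingers":0},
    {"x":0,"y":-0.5,"z":0,"wx":0,"wy":0,"wz":0,"fingers":0},
    {"x":0,"y":-0.5,"z":0,"wx":0,"wy":0,"wz":0,"fingers":0},
  ],
)

```text
clock: 8.6
tcp_pos: [0.6379, 0.0923, 0.2787]
orientation: [[0.992, -0.126, 0.001], [-0.126, -0.992, 0.0], [0.001, -0.0, -1.0]]
contact_force: [-0.1, -0.6, -0.6]
opening: -0.0
finger_force: 0.0
```

apply_moves(
  increments=[
    {"x":-0.05,"y":-0.5,"z":0,"wx":0,"wy":0,"wz":0,"fingers":0},
    {"x":-0.05,"y":-0.5,"z":0,"wx":0,"wy":0,"wz":0,"fingers":0},
    {"x":-0.05,"y":-0.5,"z":0,"wx":0,"wy":0,"wz":0,"fingers":0},
    {"x":-0.05,"y":-0.5,"z":0,"wx":0,"wy":0,"wz":0,"fingers":0},
  ],
)

```text
clock: 9.0
tcp_pos: [0.6355, 0.0731, 0.2782]
orientation: [[0.992, -0.125, -0.0], [-0.125, -0.992, 0.001], [-0.001, -0.001, -1.0]]
contact_force: [-0.1, 2.0, -1.2]
opening: -0.0001
finger_force: 1.0
```

apply_moves(
  increments=[
    {"x":-0.17,"y":-1.34,"z":-0.6,"wx":0,"wy":0,"wz":0,"fingers":0},
    {"x":-0.17,"y":-1.31,"z":-0.6,"wx":0,"wy":0,"wz":0,"fingers":0},
    {"x":-0.16,"y":-1.27,"z":-0.55,"wx":0,"wy":0,"wz":0,"fingers":0},
    {"x":-0.16,"y":-1.23,"z":-0.64,"wx":0,"wy":0,"wz":0,"fingers":0},
    {"x":-0.15,"y":-1.19,"z":-0.72,"wx":0,"wy":0,"wz":0,"fingers":0},
    {"x":-0.15,"y":-1.13,"z":-0.8,"wx":0,"wy":0,"wz":0,"fingers":0},
  ],
)

```text
clock: 9.6
tcp_pos: [0.626, -0.0038, 0.2387]
orientation: [[0.992, -0.127, 0.0], [-0.127, -0.992, -0.001], [0.0, 0.001, -1.0]]
contact_force: [-0.2, 1.0, 2.8]
opening: 0.0003
finger_force: 1.0
```

Contact is steady at about 3 N and the lid is at about 51°. Continuing along the arc.

apply_moves(
  increments=[
    {"x":-0.14,"y":-1.1,"z":-0.88,"wx":0,"wy":0,"wz":0,"fingers":0},
    {"x":-0.13,"y":-1.05,"z":-0.96,"wx":0,"wy":0,"wz":0,"fingers":0},
    {"x":-0.12,"y":-0.97,"z":-1.02,"wx":0,"wy":0,"wz":0,"fingers":0},
    {"x":-0.11,"y":-0.9,"z":-1.09,"wx":0,"wy":0,"wz":0,"fingers":0},
    {"x":-0.1,"y":-0.8,"z":-1.15,"wx":0,"wy":0,"wz":0,"fingers":0},
    {"x":-0.09,"y":-0.7,"z":-1.2,"wx":0,"wy":0,"wz":0,"fingers":0},
    {"x":-0.08,"y":-0.63,"z":-1.25,"wx":0,"wy":0,"wz":0,"fingers":0},
  ],
)

```text
clock: 10.3
tcp_pos: [0.6183, -0.0643, 0.1625]
orientation: [[0.992, -0.126, -0.0], [-0.126, -0.992, -0.0], [-0.0, 0.0, -1.0]]
contact_force: [0.1, -1.0, 2.2]
opening: -0.0001
finger_force: 0.7
```

apply_moves(
  increments=[
    {"x":-0.07,"y":-0.55,"z":-1.25,"wx":0,"wy":0,"wz":0,"fingers":0},
    {"x":-0.06,"y":-0.45,"z":-1.25,"wx":0,"wy":0,"wz":0,"fingers":0},
    {"x":-0.05,"y":-0.36,"z":-1.25,"wx":0,"wy":0,"wz":0,"fingers":0},
    {"x":-0.03,"y":-0.26,"z":-1.2,"wx":0,"wy":0,"wz":0,"fingers":0},
    {"x":-0.02,"y":-0.17,"z":-1.1,"wx":0,"wy":0,"wz":0,"fingers":0},
    {"x":0,"y":0,"z":-0.8,"wx":0,"wy":0,"wz":0,"fingers":0},
    {"x":0,"y":0,"z":-0.4,"wx":0,"wy":0,"wz":0,"fingers":0},
  ],
)

```text
clock: 11.0
tcp_pos: [0.6157, -0.0812, 0.0901]
orientation: [[0.992, -0.126, -0.001], [-0.126, -0.992, 0.0], [-0.001, -0.0, -1.0]]
contact_force: [-0.9, -0.6, 0.2]
opening: -0.0003
finger_force: 0.5
```

apply_moves(
  increments=[
    {"x":0,"y":0,"z":-0.3,"wx":0,"wy":0,"wz":0,"fingers":0},
    {"x":0,"y":0,"z":-0.3,"wx":0,"wy":0,"wz":0,"fingers":0},
    {"x":0,"y":0,"z":0,"wx":0,"wy":0,"wz":0,"fingers":0},
  ],
)

```text
clock: 11.3
tcp_pos: [0.616, -0.081, 0.0879]
orientation: [[0.992, -0.126, -0.001], [-0.126, -0.992, -0.001], [-0.0, 0.001, -1.0]]
contact_force: [-7.4, -1.1, 15.4]
opening: -0.0003
finger_force: 7.8
```

Stopped at z = 0.088 with 15 N, so the lid is shut. Lifting off to check.

apply_moves(
  increments=[
    {"x":0,"y":0,"z":1,"wx":0,"wy":0,"wz":0,"fingers":0},
    {"x":0,"y":0,"z":4,"wx":0,"wy":0,"wz":0,"fingers":0},
    {"x":0,"y":0,"z":4.5,"wx":0,"wy":0,"wz":0,"fingers":0},
    {"x":0,"y":0,"z":4.5,"wx":0,"wy":0,"wz":0,"fingers":0},
    {"x":0,"y":0,"z":4.5,"wx":0,"wy":0,"wz":0,"fingers":0},
    {"x":0,"y":0,"z":4.5,"wx":0,"wy":0,"wz":0,"fingers":0},
    {"x":0,"y":0,"z":4.5,"wx":0,"wy":0,"wz":0,"fingers":0},
    {"x":0,"y":0,"z":0,"wx":0,"wy":0,"wz":0,"fingers":0},
  ],
)

```text
clock: 12.1
tcp_pos: [0.6192, -0.0802, 0.3684]
orientation: [[0.992, -0.126, 0.015], [-0.126, -0.992, -0.001], [0.015, -0.001, -1.0]]
contact_force: [0.2, 0.2, 0.9]
opening: 0.0001
finger_force: 0.0
```

```bash
python3 - <<'E'
from bench import bot
import cv2,numpy as np
a=bot.camera('scene')['color'][100:440,160:500,::-1];b=bot.camera('wrist')['color'][:,:,::-1]
a=cv2.resize(a,(400,400),interpolation=cv2.INTER_CUBIC);b=cv2.resize(b,(400,400))
cv2.imwrite('pics/chk3.png',cv2.convertScaleAbs(np.hstack([a,b]),alpha=1.5))
E
```

```text
(no output)
```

View pics/chk3.png

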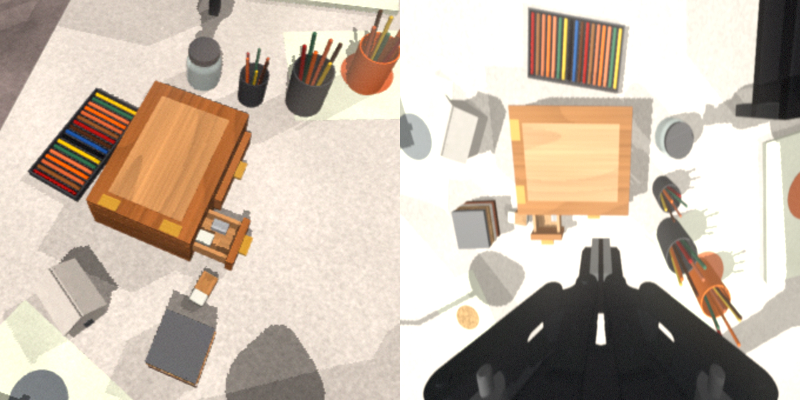

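The lid lies flat on the chest (165,165), the wide drawer is home with only its pull showing (240,170), and the narrow drawer is still open at (225,240). All the loose things stand as before.

```bash
python3 -c "
from bench import bot
print(bot.job_done())"
```

```text
the job is handed in; nothing more can be done
None
```

The job is handed in (no verdict came back): the wide drawer is fully home and the lid lies flat shut without slamming, and in the last picture the narrow drawer and the other things stand as they were.

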